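Roll the pin canister onto the transfer mat

ROBOT

A 6-joint arm with a two-finger parallel gripper is mounted at the origin on the work surface. World frame = base frame: x ahead of the robot, y to its left, z up, the work surface at z = 0. Lengths are in m, angles in rad, forces in N, time in s.
With the tool pointing down it reaches from about 0.2 to 0.875 m from the base axis. Payload 3.4 kg.
Tool frame: the origin (TCP) lies between the finger pads; the fingertips stand 25 mm ahead of it and the grasp point (between the pads) lies 6 mm ahead of it (r.nose_length is the z of the fingertips in the tool frame, in m); z points along the fingers, y is the line along which they close (so a half turn about z gives the same grasp; the last joint's range is limited). The gripper opens to 94 mm and grips with 3 to 60 N. Pads are 16 mm wide; open, the fingers measure 119 mm over their backs; the gripper's body (75 mm by 177 mm) begins 78 mm behind the grasp point.
Start: joints at [1.202, 0.276, 1.505, -0, 1.361, -0.121], TCP at [0.141, 0.557, 0.202] pointing down, gripper open.
Joint ranges: [-2.89, 2.89], [-0.75, 2.08], [0.22, 2.7], [-1.18, 4.32], [0.11, 2.71], [-2.7, 2.7]. Speed limits (rad/s): [2.57, 2.57, 3.14, 3.14, 3.14, 3.14].

INTERFACE

Orientations are given as a unit quaternion [w, x, y, z].
In Python, from plant import r, gripper_to, inverse_kinematics, vision, models, telemetry gives the robot as it stands. Calls block until the motion is done:
- r.move_to(position, orientation): joint-space move of the TCP to a pose.
- r.move_l(position, rot=None, vel=0.15, guard=None): straight line of the TCP; rot=None keeps the orientation; vel is the mean speed in m/s. With guard (N) it stops when the force on the tool has changed by that much, and returns True; else False.
- r.movej(angles): joint-space move.
- gripper_to(opening, f_grip=None): finger opening in m; f_grip is the grip in N (None keeps the last); returns when the fingers have stopped.
- r.hold(seconds).
- inverse_kinematics(position, orientation): joint angles nearest the present ones, or None.
- vision.snapshot(name): name is "scene" or "top"; returns the picture (420x560x3 uint8, red, green, blue); there is no depth.
- vision.get_calibration(name): a dict with "fx", "fy", "cx", "cy" (pixels), "position" and "orientation" of the camera in the world. Camera axes: x right, y down, z forward; pixel columns grow to the right and rows downward; lengths in m; the calibration is good to about 2 mm. A picture is of the moment at which its call begins. get_calibration takes no time and is no camera call.
A pose or a line that the arm cannot do raises r.PlanningError and nothing moves.
- r.sign_off(): hands the job in; it is judged then, once.
Trained networks look in the newest picture that a camera, given by its name, has taken for a name from the list of things; names that differ only in an ending like _2 or _b are one class to them, and where a whole thing is asked for, a point or a joint stands for the part that bears it (a point fixed in the world has none). Each returns a list of dicts, best first, with "score" (0 to 1); they miss things now and then, are a little off and sometimes report something else, mostly with a low value. They report only what shows in the picture. A call takes as long as a camera call. They do not tell look-alikes from the thing itself.
- models.boxes_of(thing, camera): "at" ([x, y, z] in m, in world coordinates, good to about 4 mm: the middle of the surface that is visible of it).
- models.regions_of(thing, camera): "pixels" (420x560 bool, what is visible of it).
- models.mark_of(thing, camera): "at" ([x, y, z] in m, in world coordinates, good to about 4 mm: a listed point, or the origin of a listed thing).
Readings, each from a call of its own:
- telemetry.current_t(): time.
- telemetry.current_joints(): joint angles.
- telemetry.current_dq(): joint speeds.
- telemetry.current_joint_efforts(): joint torques, N m.
- telemetry.current_ee_pos(): TCP position.
- telemetry.current_tool_rot(): TCP orientation.
- telemetry.current_wrist_force(): force on the tool from outside, world axes, zero at the start.
- telemetry.current_torque(): the same for the moment, N m.
- telemetry.current_opening(): finger opening in m.
- telemetry.current_finger_force(): force on a finger pad.
Only numpy, scipy, OpenCV 4.12 (cv2) and the standard library are available. Lean on these libraries where they do the work, as an engineer would, in place of code of your own. Each camera call takes 0.05 s, during which the arm holds its last target. There are 200 camera calls.

TASK

The steel pin canister lying on the drape has its cap only loosely on, so it must not be picked up: with the fingertips on top of it, gently roll it across the drape onto the thin dark transfer mat and let it stop with the whole canister lying on the mat, lengthwise. Keep it flat on the table all the way, work on its top rather than shoving it from the side, and do not disturb the kidney dish, gallipot, syringe or basin around it.

Things in the scene. Friction and masses are not known exactly. Their poses are not given: they have to be found in the camera images.
- canister: Stainless steel cylinder 50 mm in diameter, 180 mm long, 0.3 to 0.6 kg, knurled cap of the same diameter, blank paper label. It lies on its side 110 to 160 mm left or right of the mat's centre line, parallel to the mat within 4 degrees. Origin: on its axis at mid-length, 25 mm up (its top is at 50 mm). x runs along the axis to the cap; y, z turn as it rolls; z starts straight up, out through the label.
- canister_cap_end (a point): Centre of the canister's flat cap end, on its axis, 90 mm from its origin along +x. (The canister rolls with enough resistance to stop soon after it is let go; a fingertip pressed lightly on its top and swept sideways moves it half as far as the fingertip goes, so it takes several strokes.)
- canister_foot_end (a point): Centre of the canister's other flat end, on its axis, 90 mm from its origin along -x.
- mat: Dark rubber transfer mat with small grey dots, a flat rectangle 240 mm long, 90 mm wide and 0.6 mm thick, fixed to the drape; the canister rolls onto it without a bump. Origin: its centre, at table height. Its x axis runs along its length (pointing roughly away from the robot), y across its width, z up.
- kidney_dish: Bystander: loose steel kidney-shaped dish about 215 mm long, 105 mm wide, 42 mm high, on the other side of the mat from the canister. Origin: about the middle of its underside.
- gallipot: Bystander: small loose open steel cup, 82 mm across the rim, 50 mm high, beyond the mat. Origin: centre of its underside.
- syringe: Bystander: loose large syringe of clear and white plastic, about 195 mm long and 29 mm in diameter with a 46 mm finger flange, lying beyond the mat. Origin: under its middle, on the table.
- basin: Bystander: loose round steel basin, 222 mm across the rim, 85 mm high, on the left. Origin: centre of its underside.
Mind the look-alikes: they are no part of the job. What is shaped like the canister but brown or orange is not meant.

How it is judged:
By the outcome, as a careful person would: the job done as asked, in the order asked, and still so for the second after the job is handed in, with the robot touching nothing.
It also fails if it takes over 58 s, if anything falls off the work surface, if the arm or the gripper's body presses on something with over 40 N, if the wrist force passes 120 N, or if a joint passes its speed limit or range.

## Working session

There is one attempt and no reset: what is moved stays moved. The work goes in short steps, each a Python script; the robot and the scene stay as the last script left them, time stands still between calls to the robot, and variables do not carry over. Pictures are saved under pics/ and viewed, at most 10 in all, crops included, and the job is handed in when it is done.

```bash
mkdir -p pics; python3 - <<'E'
from plant import r, vision, models, telemetry
import cv2, numpy as np
for c in ("top","scene"):
    im=vision.snapshot(c); cv2.imwrite(f"pics/a_{c}.png",im[:,:,::-1])
    k=vision.get_calibration(c); print(c,{a:np.round(b,4).tolist() for a,b in k.items()})
    for n in ("canister","canister_cap_end","canister_foot_end","mat","kidney_dish","gallipot","syringe","basin"):
        print(n,[(np.round(d["at"],3).tolist(),round(d["score"],2)) for d in models.mark_of(n,c)])
print(telemetry.current_t(),telemetry.current_tool_rot(),r.nose_length)
E
```

```text
top {'fx': 485.3907, 'fy': 485.3907, 'cx': 278.2521, 'cy': 201.6902, 'position': [0.4355, 0.1433, 1.3739], 'orientation': [0.0305, -0.7009, 0.7116, -0.0394]}
canister [([0.366, 0.477, 0.022], 0.79), ([0.576, 0.175, 0.026], 0.75), ([0.343, 0.25, 0.024], 0.65)]
canister_cap_end [([0.667, 0.163, 0.027], 0.94), ([0.401, 0.311, 0.026], 0.74), ([0.459, 0.482, 0.024], 0.69)]
canister_foot_end [([0.278, 0.181, 0.024], 0.98), ([0.492, 0.178, 0.029], 0.8), ([0.278, 0.474, 0.028], 0.67)]
mat [([0.568, 0.038, 0.003], 0.71)]
kidney_dish [([0.55, -0.078, -0.001], 0.65), ([0.632, 0.463, 0.001], 0.49)]
gallipot [([0.799, 0.105, -0.001], 0.86)]
syringe [([0.787, -0.11, -0.003], 0.6), ([0.635, 0.46, 0.002], 0.29)]
basin [([0.631, 0.463, 0.002], 0.85)]
scene {'fx': 499.562, 'fy': 499.562, 'cx': 285.8836, 'cy': 216.2564, 'position': [1.4488, 0.6194, 0.855], 'orientation': [-0.2171, 0.4642, 0.7726, -0.3746]}
canister [([0.577, 0.174, 0.023], 0.81), ([0.342, 0.25, 0.026], 0.68), ([0.363, 0.478, 0.025], 0.57)]
canister_cap_end [([0.4, 0.312, 0.021], 0.81), ([0.666, 0.162, 0.027], 0.72), ([0.784, -0.11, -0.002], 0.27)]
canister_foot_end [([0.488, 0.182, 0.022], 0.9), ([0.279, 0.178, 0.026], 0.56)]
mat [([0.564, 0.037, 0.003], 0.61)]
kidney_dish []
gallipot [([0.793, 0.104, -0.003], 0.87)]
syringe [([0.788, -0.107, 0.001], 0.84)]
basin [([0.634, 0.462, 0.002], 0.74), ([0.668, 0.164, 0.025], 0.3)]
0.9 [2.75204911e-05 1.23563598e-01 9.92336651e-01 8.90723550e-05] 0.025
```

View pics/a_top.png

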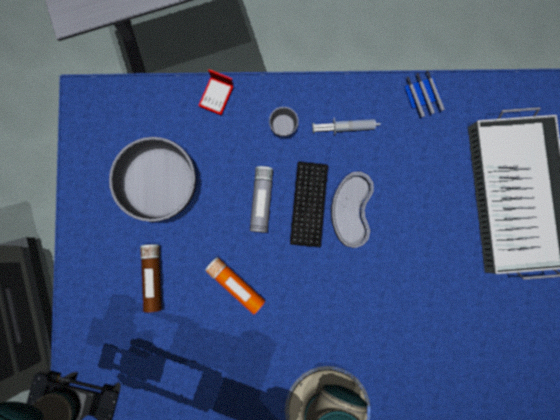

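View pics/a_scene.png

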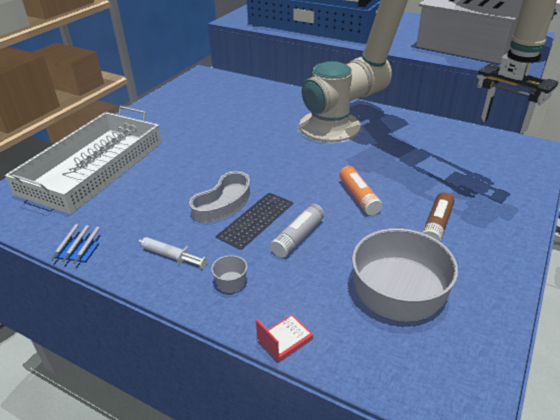

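The top view shows the steel canister around pixel (262,199) and the mat around (309,205). The dish is to the right of the mat at (352,210), the gallipot at (284,122) and the syringe at (345,126). The brown and orange cylinders are decoys. Next I'll measure the axes from the masks and hover over the canister.

```bash
cat > h.py <<'E'
from plant import r, gripper_to, inverse_kinematics, vision, models, telemetry
import cv2, numpy as np
from scipy.spatial.transform import Rotation as R
def rays(px,z,c="top"):
    k=vision.get_calibration(c); w,x,y,zz=k["orientation"]
    px=np.asarray(px,float)
    d=np.c_[(px[:,0]-k["cx"])/k["fx"],(px[:,1]-k["cy"])/k["fy"],np.ones(len(px))]
    d=R.from_quat([x,y,zz,w]).apply(d); p=np.array(k["position"])
    return (p+d*((z-p[2])/d[:,2])[:,None])[:,:2]
def rect(name,z,near,snap=True):
    """centre, axis angle (rad) and size of the region nearest to 'near'"""
    if snap: vision.snapshot("top")
    best=None
    for d in models.regions_of(name,"top"):
        v,u=np.nonzero(d["pixels"])
        if len(u)<100: continue
        P=rays(np.c_[u,v],z)
        (cx,cy),s,_=q=cv2.minAreaRect((P*1000).astype(np.float32))
        b=cv2.boxPoints(q); e=max((b[1]-b[0],b[2]-b[1]),key=np.linalg.norm); e=e*np.sign(e[0])
        c=P.mean(0); D=P-c; V=np.linalg.svd(D,full_matrices=False)[2][0]; V=V*np.sign(V[0])
        m=np.linalg.norm(c-near)
        if best is None or m<best[0]: best=(m,c,np.array([cx,cy])/1000,np.arctan2(V[1],V[0]),np.arctan2(e[1],e[0]),s,d["score"])
    return best
def quat(th):
    f=(th+np.pi/2)/2; return [0,np.cos(f),np.sin(f),0]
E
python3 - <<'E'
from h import *
print("can",rect("canister",.03,[.577,.175])); print("mat",rect("mat",0,[.567,.038],False))
q=quat(-.09)
print(inverse_kinematics([.577,.175,.12],q), inverse_kinematics([.577,.175,.12],quat(-.09+np.pi)))
E
```

```text
can (np.float64(0.0036111635305424153), array([0.5788728 , 0.17191243]), array([0.57884918, 0.17079712]), np.float64(-0.11063464439534393), np.float32(-0.10063045), (52.13449478149414, 185.4530029296875), 0.88)
mat (np.float64(0.001301614934788573), array([0.56575948, 0.03760591]), array([0.56653961, 0.03894786]), np.float64(-0.11124235458726324), np.float32(-0.11432072), (97.09729766845703, 241.98008728027344), 0.58)
[ 1.79119470e-01  3.72056566e-01  1.57223104e+00 -4.44089210e-16
  1.19730504e+00  2.69119470e-01] None
```

```bash
cat >> h.py <<'E'
TH=-.108
A=np.array([np.cos(TH),np.sin(TH)]); N=np.array([np.sin(TH),-np.cos(TH)])
def stroke(c,L,u0=-.008,press=.0005,vel=.06,yaw=0.):
    """touch the top u0 from the axis over c, sweep L towards the mat, lift"""
    p=np.asarray(c)+N*u0
    r.move_l([*p,.083],rot=quat(TH),vel=.12)
    hit=r.move_l([*p,.070],vel=.015,guard=2.0)
    z=telemetry.current_ee_pos()[2]-press
    f0=telemetry.current_wrist_force()
    r.move_l([*(p+N*L),z],vel=vel)
    f1=telemetry.current_wrist_force(); e=telemetry.current_ee_pos()
    r.move_l([*(p+N*L),.083],vel=.1)
    print("hit",hit,"z",round(z,4),"f0",np.round(f0,1),"f1",np.round(f1,1),"ee",np.round(e,4),"t",round(telemetry.current_t(),2))
E
python3 - <<'E'
from h import *
c=np.array([.578,.173])
r.move_to([*(c-N*.01),.2],quat(TH)); gripper_to(.06)
r.move_l([*(c-N*.008),.09],vel=.15)
print(telemetry.current_t(),telemetry.current_wrist_force())
stroke(c,.03)
b=rect("canister",.03,[.577,.16]); print(b)
print([(np.round(d["at"],3),round(d["score"],2)) for n in("canister","canister_cap_end","canister_foot_end") for d in models.mark_of(n,"top")])
cv2.imwrite("pics/b.png",cv2.resize(vision.snapshot("top")[100:300,180:420,::-1],None,fx=3,fy=3))
print(telemetry.current_t())
E
```

```text
4.7083 [ 0.33520994 -0.95331495 -0.10836661]
hit False z 0.0696 f0 [-0.9 -0.1  1.3] f1 [ 0.7 -0.4  1.1] ee [0.5757 0.1509 0.0697] t 6.91
(np.float64(0.25031677066346414), array([0.3443896 , 0.25247101]), array([0.34171545, 0.24787811]), np.float64(0.776942224968922), np.float32(0.81776655), (184.67196655273438, 50.67793655395508), 0.62)
[(array([0.366, 0.476, 0.024]), 0.79), (array([0.341, 0.251, 0.024]), 0.74), (array([0.404, 0.314, 0.024]), 0.84), (array([0.459, 0.482, 0.022]), 0.7), (array([0.279, 0.18 , 0.027]), 0.71), (array([0.275, 0.474, 0.027]), 0.67), (array([0.489, 0.184, 0.025]), 0.46)]
7.2083
```

View pics/b.png

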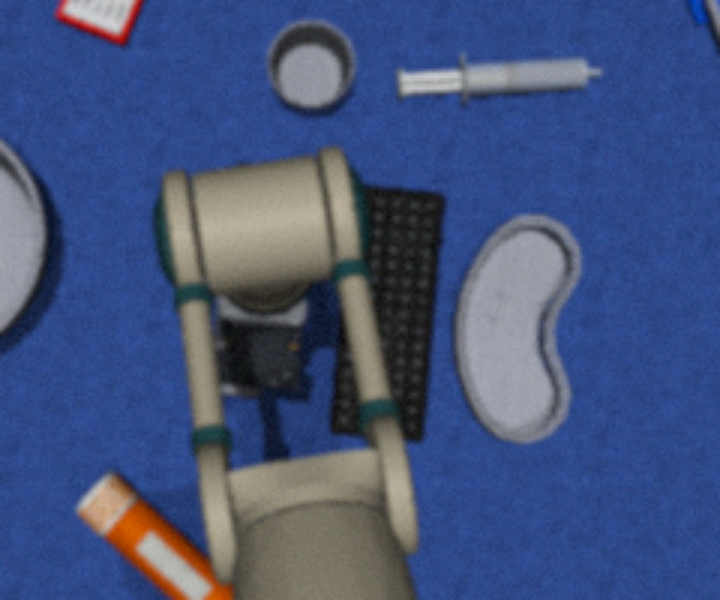

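```bash
python3 - <<'E'
from h import *
im=vision.snapshot("scene"); cv2.imwrite("pics/c.png",cv2.resize(im[150:310,190:390,::-1],None,fx=3.5,fy=3.5))
print([(n,np.round(d["at"],3),round(d["score"],2)) for n in("canister","canister_cap_end","canister_foot_end") for d in models.mark_of(n,"scene")])
print(telemetry.current_ee_pos(),telemetry.current_tool_rot(),telemetry.current_opening(),telemetry.current_wrist_force())
E
```

```text
[('canister', array([0.34 , 0.248, 0.027]), 0.93), ('canister', array([0.578, 0.176, 0.023]), 0.76), ('canister', array([0.365, 0.478, 0.025]), 0.65), ('canister_cap_end', array([0.459, 0.484, 0.027]), 0.93), ('canister_cap_end', array([0.668, 0.163, 0.025]), 0.78), ('canister_cap_end', array([0.403, 0.313, 0.02 ]), 0.56), ('canister_cap_end', array([0.564, 0.036, 0.002]), 0.35), ('canister_foot_end', array([0.491, 0.183, 0.019]), 0.95), ('canister_foot_end', array([0.278, 0.472, 0.025]), 0.91), ('canister_foot_end', array([0.283, 0.177, 0.025]), 0.85)]
[0.57557395 0.15112796 0.08283728] [-5.78020758e-05  7.44231427e-01  6.67921830e-01 -9.22134327e-05] 0.05998295124702408 [ 0.43693494  0.77232306 -0.00200977]
```

View pics/c.png

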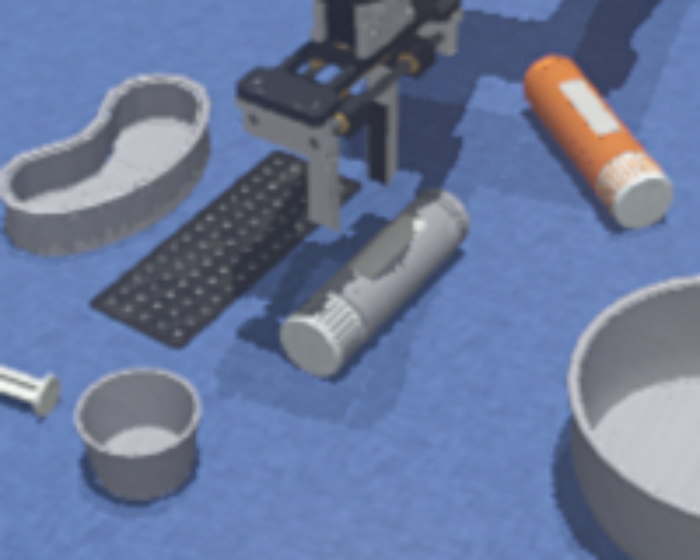

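```bash
python3 - <<'E'
from h import *
k=vision.get_calibration("scene"); w,x,y,z=k["orientation"]; Rc=R.from_quat([x,y,z,w])
def pj(P):
    d=Rc.inv().apply(np.array(P)-k["position"]); return np.array([(k["fx"]*d[0]/d[2]+k["cx"]-190)*3.5,(k["fy"]*d[1]/d[2]+k["cy"]-150)*3.5])
e=telemetry.current_ee_pos()
for s in (.030,.0425,-.03,-.0425):
  for g in(-.008,.008): print(s,g,pj([*(e[:2]+A*s+N*g),e[2]-.025]))
a=rays([[0,0]],0)
for c in ([.578,.171],[.578,.176]):
  c=np.array(c); print(pj([*(c+.09*A),.025]),pj([*(c-.09*A),.025]),pj([*(c+.09*A),.05]))
print(telemetry.current_t())
E
```

```text
0.03 -0.008 [338.20264874 261.60720903]
0.03 0.008 [319.84029686 253.72332205]
0.0425 -0.008 [328.23693366 270.96453477]
0.0425 0.008 [309.81446168 262.97637948]
-0.03 -0.008 [384.31729268 218.30778278]
-0.03 0.008 [366.24274033 210.89751591]
-0.0425 -0.008 [393.58103914 209.6095717 ]
-0.0425 0.008 [375.56620705 202.29268934]
[304.22023444 349.42863836] [439.97995195 217.16151373] [303.36854415 322.74795622]
[310.45958305 351.66918392] [445.87479369 219.02320541] [309.68726785 324.97581182]
7.4083
```

The fingertips sit higher in the picture than the nominal tool length predicts, so the first stroke passed over the canister. I'll find the real contact height with a guarded descent.

```bash
python3 - <<'E'
from h import *
c=np.array([.578,.174])-N*.004
r.move_l([*c,.083],vel=.1)
hit=r.move_l([*c,.035],vel=.02,guard=2.5)
print(hit,telemetry.current_ee_pos(),telemetry.current_wrist_force(),telemetry.current_t())
im=vision.snapshot("scene"); cv2.imwrite("pics/d.png",cv2.resize(im[150:310,190:390,::-1],None,fx=3.5,fy=3.5))
E
```

```text
True [0.57840704 0.17799822 0.04696076] [-0.28806867  0.368896    3.48521673] 9.4583
```

View pics/d.png

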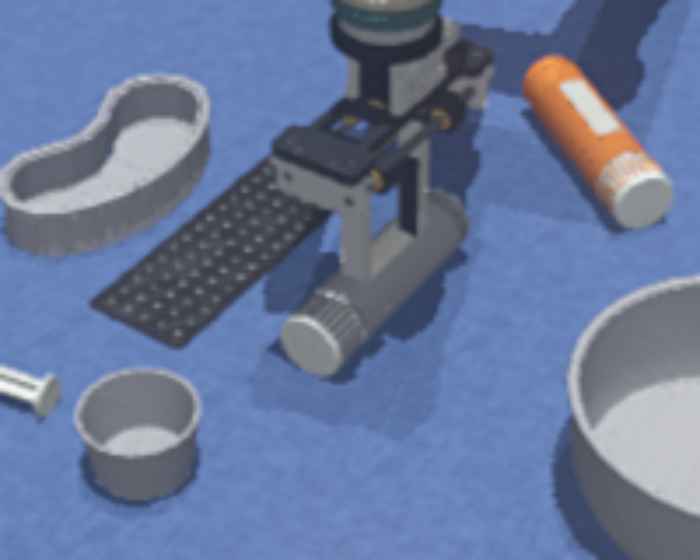

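Contact is at TCP z = 0.047 with both fingertips on top of the canister. I'll sweep from here with a short test stroke.

```bash
sed -i 's/\.083/.055/g; s/\.070\]/.040]/; s/guard=2.0/guard=2.5/' h.py; python3 - <<'E'
from h import *
c=np.array([.578,.174])-N*.004
r.move_l([*(c+N*.012),.0466],vel=.05); print(telemetry.current_wrist_force())
r.move_l([*(c+N*.024),.0466],vel=.05); print(telemetry.current_wrist_force())
r.move_l([*(c+N*.024),.055],vel=.1)
im=vision.snapshot("scene"); cv2.imwrite("pics/e.png",cv2.resize(im[150:310,190:390,::-1],None,fx=3.5,fy=3.5))
print([(n,np.round(d["at"],3),round(d["score"],2)) for n in("canister","canister_cap_end","canister_foot_end") for d in models.mark_of(n,"scene")],telemetry.current_t())
E
```

```text
[-1.23185848  0.56399641  5.56666445]
[-1.65118855  0.13756392  5.94294035]
[('canister', array([0.364, 0.478, 0.027]), 0.92), ('canister', array([0.576, 0.16 , 0.022]), 0.66), ('canister', array([0.344, 0.249, 0.025]), 0.64), ('canister_cap_end', array([0.461, 0.481, 0.027]), 0.76), ('canister_cap_end', array([0.665, 0.148, 0.029]), 0.75), ('canister_cap_end', array([0.402, 0.313, 0.024]), 0.67), ('canister_foot_end', array([0.276, 0.473, 0.026]), 0.94), ('canister_foot_end', array([0.488, 0.169, 0.023]), 0.76), ('canister_foot_end', array([0.284, 0.182, 0.023]), 0.65), ('canister_foot_end', array([ 0.545, -0.079,  0.   ]), 0.37)] 10.7333
```

View pics/e.png

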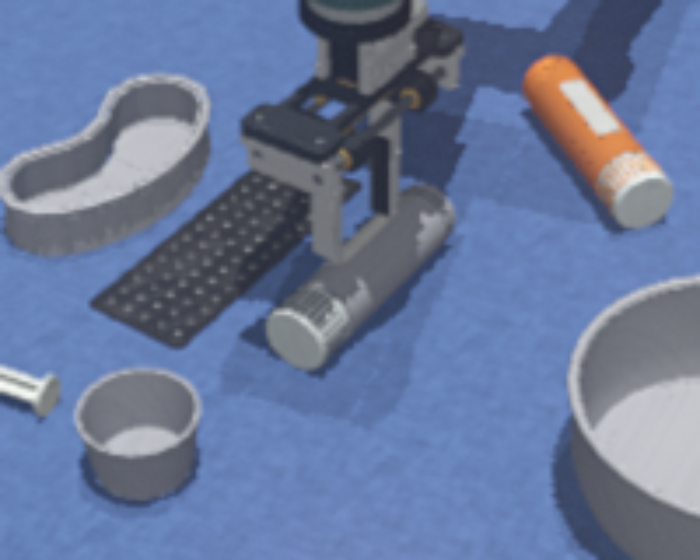

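The canister rolled about 13 mm and yaw held. I'll repeat the strokes, re-locating the canister after each one.

```bash
cat >> h.py <<'E'
MAT=np.array([.5662,.038])
def can(pred):
    """network fix of the canister near the prediction, averaged with its ends"""
    vision.snapshot("scene"); ps=[]; es={}
    for n,o in (("canister",0),("canister_cap_end",.09),("canister_foot_end",-.09)):
        for d in models.mark_of(n,"scene"):
            p=np.array(d["at"])[:2]
            if np.linalg.norm(p-A*o-pred)<.03: ps.append(p-A*o); es[o]=p; break
    if not ps: print("unseen"); return pred
    m=np.mean(ps,0); yaw=np.arctan2(*(es[.09]-es[-.09])[::-1]) if .09 in es and -.09 in es else None
    print("can",np.round(m,4),"n",len(ps),"yaw",yaw,"to go",round((MAT-m)@N,4),"along",round((MAT-m)@A,4))
    return m
E
python3 - <<'E'
from h import *
c=can(np.array([.577,.161]))
for i in range(4):
    stroke(c,.032,press=.0003); c=can(c+N*.017)
E
```

```text
can [0.5779 0.1601] n 3 yaw -0.10889776590765501 to go 0.1226 along 0.0015
hit True z 0.0466 f0 [-0.4  0.1  4. ] f1 [-1.1 -0.3  5.4] ee [0.5754 0.1359 0.0468] t 12.76
can [0.5755 0.1445] n 3 yaw -0.10770515387475615 to go 0.1069 along 0.0023
hit True z 0.0466 f0 [-0.2  1.   4. ] f1 [-1.1  0.1  5.4] ee [0.573  0.1203 0.0469] t 14.8
can [0.5736 0.1289] n 3 yaw -0.11639117399300301 to go 0.0912 along 0.0025
hit True z 0.0466 f0 [-0.5 -0.1  4.4] f1 [-0.4 -0.5  6.1] ee [0.5711 0.1047 0.0469] t 16.84
can [0.5719 0.112 ] n 3 yaw -0.0949789528143315 to go 0.0742 along 0.0023
hit True z 0.0466 f0 [-0.1 -1.3  4.2] f1 [-0.3 -1.2  5. ] ee [0.5694 0.0878 0.0468] t 18.88
can [0.5694 0.096 ] n 3 yaw -0.11331530973968157 to go 0.058 along 0.0031
```

```bash
python3 - <<'E'
from h import *
c=can(np.array([.5694,.096]))
for i in range(5):
    g=(MAT-c)@N
    if g<.004: break
    d=min(g,.016); stroke(c,2*d,u0=-d/2,press=.0003); c=can(c+N*d)
r.move_l([*telemetry.current_ee_pos()[:2],.2],vel=.15)
r.move_to([.35,.38,.25],quat(TH)); r.hold(.5)
im=vision.snapshot("top"); cv2.imwrite("pics/f.png",cv2.resize(im[100:300,180:420,::-1],None,fx=3,fy=3))
print(rect("canister",.03,[.566,.04],False)); print(telemetry.current_t())
E
```

```text
can [0.5709 0.0965] n 3 yaw -0.1170757782584434 to go 0.0587 along 0.0016
hit True z 0.0466 f0 [-0.4 -0.9  3.7] f1 [-1.  -0.9  5.6] ee [0.5684 0.0723 0.0469] t 21.12
can [0.5683 0.0807] n 3 yaw -0.10217812748212732 to go 0.0426 along 0.0025
hit True z 0.0466 f0 [-0.8  0.1  4.6] f1 [ 0.2 -0.6  5.6] ee [0.5658 0.0563 0.0469] t 23.17
can [0.5666 0.0659] n 3 yaw -0.11987071967194542 to go 0.0277 along 0.0026
hit True z 0.0465 f0 [0.2 0.1 4. ] f1 [-1.3  1.   5.7] ee [0.5641 0.0417 0.0469] t 25.22
can [0.5662 0.049 ] n 3 yaw -0.11621653675390789 to go 0.011 along 0.0012
hit True z 0.0466 f0 [ 0.3 -0.2  3.6] f1 [-1.5  0.4  4. ] ee [0.5643 0.0313 0.0469] t 27.07
can [0.5648 0.0358] n 3 yaw -0.12435499454676148 to go -0.0023 along 0.0012
(np.float64(0.003048602893929232), array([0.56391059, 0.03778002]), array([0.56425323, 0.03766597]), np.float64(-0.11440411784524936), np.float32(-0.11702701), (49.07609558105469, 182.76754760742188), 0.93)
30.5
```

View pics/f.png

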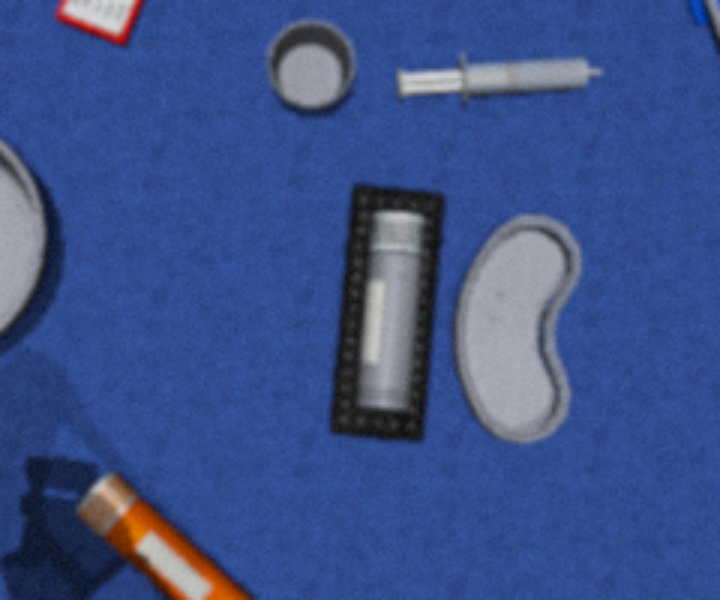

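The top view shows the whole canister lying lengthwise near the middle of the mat, from about (400,215) to (385,408). The dish, gallipot and syringe are where they were.

```bash
python3 -c "
from plant import r
print(r.sign_off())"
```

```text
the job is handed in; nothing more can be done
None
```

The canister was rolled from its top onto the mat and lies fully on it, lengthwise and near the middle, with nothing around it visibly disturbed; the job is handed in at about 31 s of the 58 s limit.

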